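# Feed printing blocks into the drying box through its slot

## Task

First lower the clear lid gently until it is fully closed on the empty drying box. With the lid shut, feed in the three to five small plain wooden printing blocks that lie around the steel loading boat: put as many as fit in a row (three) on the boat, hold it by its wooden grip, slide it level and whole through the slot in the box's end plate, and tip it inside, open side down, so that the blocks slide off into the box, and go again for any that are left; the boat must never touch the slot edges or the box. Draw the empty boat back out, stand it flat on the table clear of the box, and leave the jar and the thread cone alone.

Things in the scene. Friction and masses are not known exactly. Their poses are not given: they have to be found in the camera images.
- drying_box: Grey sheet-metal box with an open top, fixed to the table: outside 180 (x) by 210 (y) by 165 mm high, walls 5 mm, floor 6 mm. Origin: centre of its underside. Its -y end is an aluminium cover plate 4 mm thick (outer face at y = -105 mm) with one rectangular slot: 88 mm wide (x from -19 to +69 mm) and 66 mm high (z from 80 to 146 mm).
- slot (a point): Centre of the slot in the outer face of the cover plate (box frame x 25, y -105, z 113 mm); axes parallel to the box's. The boat slides in along +y.
- lid (a joint): Angle of the clear lid with dark rim, rad: 0 closed flat on the box, positive raised; starts raised by 0.8 to 1.2. The hinge axis runs along the box's y on its far (+x) top edge. The stiff friction hinge holds the lid where it is left; about 2 to 4 N at the free edge, square to the lid, moves it.
- lid_edge (a point): Middle of the lid's free edge on its top face; the lid is 180 mm from hinge to free edge, 210 mm wide along y and 6 mm thick, without a handle. The point's -x points from the hinge to the free edge, its z is the outward normal of the lid.
- lid_hinge (a point): Middle of the lid's hinge axis (box frame x 90, y 0, z 165.5 mm), at the lid's underside.
- boat: Shallow steel loading tray with rod and grip, 0.17 kg; origin: centre of the tray's underside. Tray 170 mm long (y), 59 mm wide (x -30 to +29), floor 3 mm thick, smooth (blocks slide from about 13 to 19 degrees); walls 3 mm thick, 12 mm high over the underside, along +x and both ends; the -x long side is open, for pouring. Starts flat on the table, +y towards the box.
- boat_grip (a point): Point in the boat's grip, an upright wooden plate 30 (x) by 18 (y) by 62 mm (z 0 to 62) centred at boat x 0, y -170 mm, best pinched across its 18 mm; this point is at z 45 mm. A round steel rod of 10 mm diameter, axis at boat x 0, z 10 mm, joins it to the tray's -y end. Axes as the boat's.
- block_a: Dark carved wooden printing block (may be stained with colour), a plain solid block 46 x 28 x 34 mm (its x, y, z), 0.02 to 0.05 kg. Origin: centre of its carved underside. Starts lying on the table, carved side down. May be absent.
- block_b: Dark carved wooden printing block (may be stained with colour), a plain solid block 40 x 27 x 34 mm (its x, y, z), 0.02 to 0.05 kg. Origin: centre of its carved underside. Starts lying on the table, carved side down. May be absent.
- block_c: Dark carved wooden printing block (may be stained with colour), a plain solid block 40 x 40 x 34 mm (its x, y, z), 0.02 to 0.05 kg. Origin: centre of its carved underside. Starts lying on the table, carved side down. May be absent.
- block_d: Dark carved wooden printing block (may be stained with colour), a plain solid block 46 x 28 x 34 mm (its x, y, z), 0.02 to 0.05 kg. Origin: centre of its carved underside. Starts lying on the table, carved side down. May be absent.
- block_e: Dark carved wooden printing block (may be stained with colour), a plain solid block 40 x 27 x 34 mm (its x, y, z), 0.02 to 0.05 kg. Origin: centre of its carved underside. Starts lying on the table, carved side down. May be absent.
- jar: White screw-top jar, 60 mm diameter, 74 mm high, a bystander. Origin: centre of its underside.
- cone: Cone of cream thread, 65 mm diameter, 114 mm high, a bystander. Origin: centre of its underside.
Mind the look-alikes: they are no part of the job. What is shaped like the block_d but orange is not meant.

How it is judged:
On the way, in this order (a step that is already met when the one before it is completed fails the run):
1. the lid is fully closed, with no block in the box yet (value of joint lid below 0.03 rad and (x of block_a in the frame of drying_box below -0.09 m or x of block_a in the frame of drying_box above 0.09 m or y of block_a in the frame of drying_box below -0.103 m or y of block_a in the frame of drying_box above 0.105 m or z of block_a in the frame of drying_box above 0.165 m) and (x of block_b in the frame of drying_box below -0.09 m or x of block_b in the frame of drying_box above 0.09 m or y of block_b in the frame of drying_box below -0.103 m or y of block_b in the frame of drying_box above 0.105 m or z of block_b in the frame of drying_box above 0.165 m) and (x of block_c in the frame of drying_box below -0.09 m or x of block_c in the frame of drying_box above 0.09 m or y of block_c in the frame of drying_box below -0.103 m or y of block_c in the frame of drying_box above 0.105 m or z of block_c in the frame of drying_box above 0.165 m) and (x of block_d in the frame of drying_box below -0.09 m or x of block_d in the frame of drying_box above 0.09 m or y of block_d in the frame of drying_box below -0.103 m or y of block_d in the frame of drying_box above 0.105 m or z of block_d in the frame of drying_box above 0.165 m) and (x of block_e in the frame of drying_box below -0.09 m or x of block_e in the frame of drying_box above 0.09 m or y of block_e in the frame of drying_box below -0.103 m or y of block_e in the frame of drying_box above 0.105 m or z of block_e in the frame of drying_box above 0.165 m)), for 0.3 s.
2. the whole tray of the boat is level inside the closed box, its rod through the slot, with at least one block aboard (value of joint lid below 0.1 rad and y of boat in the frame of drying_box between -0.018 and 0.05 m and x of boat in the frame of drying_box between -0.07 and 0.085 m and z of boat in the frame of drying_box between 0 and 0.155 m and angle between boat's own z axis and vertical below 0.25 rad and ((x of block_a in the frame of boat between -0.04 and 0.04 m and y of block_a in the frame of boat between -0.085 and 0.085 m and z of block_a in the frame of boat between -0.005 and 0.045 m) or (x of block_b in the frame of boat between -0.04 and 0.04 m and y of block_b in the frame of boat between -0.085 and 0.085 m and z of block_b in the frame of boat between -0.005 and 0.045 m) or (x of block_c in the frame of boat between -0.04 and 0.04 m and y of block_c in the frame of boat between -0.085 and 0.085 m and z of block_c in the frame of boat between -0.005 and 0.045 m) or (x of block_d in the frame of boat between -0.04 and 0.04 m and y of block_d in the frame of boat between -0.085 and 0.085 m and z of block_d in the frame of boat between -0.005 and 0.045 m) or (x of block_e in the frame of boat between -0.04 and 0.04 m and y of block_e in the frame of boat between -0.085 and 0.085 m and z of block_e in the frame of boat between -0.005 and 0.045 m))), for 0.1 s.
3. the boat is tipped inside the closed box by more than 20 degrees (value of joint lid below 0.1 rad and y of boat in the frame of drying_box between -0.018 and 0.05 m and x of boat in the frame of drying_box between -0.07 and 0.085 m and z of boat in the frame of drying_box between 0 and 0.155 m and angle between boat's own z axis and vertical above 0.35 rad), for 0.1 s.
At the end, for the whole second after the job is handed in: Every block present lies at rest inside the drying box, the lid is closed (under 0.03 rad), and the boat stands flat and at rest on the table (within 8 mm of table height, tilt under 0.1 rad), out of the slot with its tray's middle more than 190 mm from the box's middle along the slot direction (x of block_a in the frame of drying_box between -0.09 and 0.09 m and y of block_a in the frame of drying_box between -0.103 and 0.105 m and z of each of block_a, block_b, block_c, block_d, block_e in the frame of drying_box below 0.15 m and x of block_b in the frame of drying_box between -0.09 and 0.09 m and y of block_b in the frame of drying_box between -0.103 and 0.105 m and x of block_c in the frame of drying_box between -0.09 and 0.09 m and y of block_c in the frame of drying_box between -0.103 and 0.105 m and x of block_d in the frame of drying_box between -0.09 and 0.09 m and y of block_d in the frame of drying_box between -0.103 and 0.105 m and x of block_e in the frame of drying_box between -0.09 and 0.09 m and y of block_e in the frame of drying_box between -0.103 and 0.105 m and linear speed of each of block_a, block_b, block_c, block_d, block_e below 0.05 m/s and value of joint lid below 0.03 rad and height (world z) of boat between -0.008 and 0.008 m and angle between boat's own z axis and vertical below 0.1 rad and linear speed of boat below 0.03 m/s and y of boat in the frame of drying_box below -0.19 m); the robot touches nothing.
It fails at once if the lid slams (faster than 2.5 rad/s) (velocity of joint lid below -2.5 rad/s).
It fails at once if the boat touches the box or slot edges (over 1.5 N) (contact force between boat and drying_box above 1.5 N).
It fails at once if the jar or the thread cone is moved more than 30 mm or tipped over (distance of any of jar, cone from where it was at the start of the episode above 0.03 m or angle between any of jar, cone's own z axis and vertical above 0.4 rad).
Of block_a, block_b, block_c, block_d, block_e only 3 to 5 are there at a start; the rules pass over those that are not, and their reading is None.
At some moment in a run one of block_a, block_b, block_c, block_d, block_e may be knocked a few centimetres aside while the robot is not near it.
It also fails if it takes over 210 s, if anything falls off the work surface, if the arm or the gripper's body presses on something with over 40 N, if the wrist force passes 120 N, or if a joint passes its speed limit or range.

## Robot

A 6-joint arm with a two-finger parallel gripper is mounted at the origin on a cart in front of the work surface, level with it; the furniture and walls round the work are solid. World frame = base frame: x ahead of the robot, y to its left, z up, the work surface at z = 0. Lengths are in m, angles in rad, forces in N, time in s.
With the tool pointing down it reaches from about 0.275 to 0.75 m from the base axis. Payload 10.2 kg.
Tool frame: the origin (TCP) lies at the centre of the arm's flange, where the gripper is bolted on; the fingertips stand 173 mm ahead of it and the grasp point (between the pads) lies 155 mm ahead of it; z points along the fingers, y is the line along which they close (so a half turn about z gives the same grasp; the last joint's range is limited). The gripper opens to 85 mm and grips with 20 to 120 N. Pads are 22 mm wide; open, the fingers measure 114 mm over their backs; the gripper's body (76 mm by 85 mm) begins 54 mm behind the grasp point. The pads swing forward as they close: fully open they stand 13 mm farther back than shut.
Start: joints at [1.078, 0.313, 1.498, -0, 1.331, -0.223], TCP at [0.14, 0.506, 0.405] pointing down, gripper open.
Joint ranges: [-2.94, 2.94], [-0.97, 2.17], [0.19, 2.56], [-1.23, 4.37], [0.02, 3.11], [-2.88, 2.88]. Speed limits (rad/s): [2.39, 2.39, 3.01, 3.14, 3.14, 3.14].

## Interface

Orientations are given as a unit quaternion [w, x, y, z].
In Python, from bench import env, readout, viewer, models gives the robot as it stands. Calls block until the motion is done:
- env.movep(position, orientation): joint-space move of the TCP to a pose.
- env.move_straight(position, attitude=None, feed=0.15, stop_force=None): straight line of the TCP; attitude=None keeps the orientation; feed is the mean speed in m/s. With stop_force (N) it stops when the force on the tool has changed by that much, and returns True; else False.
- env.move_j(angles): joint-space move.
- env.set_gripper(opening, f_grip=None): finger opening in m; f_grip is the grip in N (None keeps the last); returns when the fingers have stopped.
- env.pause(seconds).
- env.inverse_kinematics(position, orientation): joint angles nearest the present ones, or None.
- readout.observe(): the state.
- viewer.camera(name): name is "scene" or "side" or "wrist"; returns the picture (384x512x3 uint8, blue, green, red); there is no depth.
- viewer.camera_params(name): a dict with "fx", "fy", "cx", "cy" (pixels), "extrinsics" (4x4, takes a point from world to camera coordinates). Camera axes: x right, y up, looking along -z (the intrinsics and any distortion apply to the point x, -y, -z); pixel columns grow to the right and rows downward; lengths in m; the calibration is good to about 2 mm. A picture is of the moment at which its call begins: read the wrist's pose just before it. camera_params takes no time and is no camera call; for the wrist camera it gives the pose at the moment of the call.
A pose or a line that the arm cannot do raises env.IKError and nothing moves.
- env.job_done(): hands the job in; it is judged then, once.
Trained networks look in the newest picture that a camera, given by its name, has taken for a name from the list of things; names that differ only in an ending like _2 or _b are one class to them, and where a whole thing is asked for, a point or a joint stands for the part that bears it (a point fixed in the world has none). Each returns a list of dicts, best first, with "p" (0 to 1); they miss things now and then, are a little off and sometimes report something else, mostly with a low value. They report only what shows in the picture. A call takes as long as a camera call. They do not tell look-alikes from the thing itself.
- models.look_for(camera, target): "extent" ([centre column, centre row, width, height] in pixels, round what is visible of it).
- models.outline_of(camera, target): "region" (384x512 bool, what is visible of it) and "extent" ([centre column, centre row, width, height] in pixels, round what is visible of it).
The state is a dict: "time": time; "q": joint angles; "qd": joint speeds; "joint_torque": joint torques, N m; "eef_pos": TCP position; "ee_rot": TCP orientation; "ft_force": force on the tool from outside, world axes, zero at the start; "wrist_torque": the same for the moment, N m; "opening": finger opening in m; "gripper_force": force on a finger pad.
Only numpy, scipy, OpenCV 4.12 (cv2) and the standard library are available. Lean on these libraries where they do the work, as an engineer would, in place of code of your own. Each camera call takes 0.05 s, during which the arm holds its last target. There are 200 camera calls.

## Working session

There is one attempt and no reset: what is moved stays moved. The work goes in short steps, each a Python script; the robot and the scene stay as the last script left them, time stands still between calls to the robot, and variables do not carry over. Pictures are saved under pics/ and viewed, at most 14 in all, crops included, and the job is handed in when it is done.

```bash
ls; mkdir -p pics; cat > h.py <<'E'
import numpy as np, cv2
from bench import env, readout, viewer, models
E
python3 - <<'E'
from h import *
a=viewer.camera("scene");b=viewer.camera("side")
cv2.imwrite("pics/s1.png",cv2.resize(a,(800,600)));cv2.imwrite("pics/d1.png",cv2.resize(b,(800,600)))
for c in("scene","side"):
    p=viewer.camera_params(c);print(c,{k:(np.round(v,3).tolist()) if not isinstance(v,str) else v for k,v in p.items()})
    for t in("drying_box","lid","boat","boat_grip","block_a","jar","cone"):
        print(t,[(round(d["p"],2),np.round(d["extent"]).tolist()) for d in models.look_for(c,t)])
o=readout.observe();print(o)
E
```

```text
pics
scene {'fx': 370.785, 'fy': 370.785, 'cx': 260.417, 'cy': 187.22, 'extrinsics': [[0.713, -0.701, -0.0, -0.274], [0.509, 0.518, 0.687, -0.482], [-0.481, -0.49, 0.726, -0.691], [0.0, 0.0, 0.0, 1.0]]}
drying_box [(0.98, [180.0, 161.0, 102.0, 130.0])]
lid [(0.61, [183.0, 121.0, 92.0, 58.0]), (0.19, [288.0, 201.0, 16.0, 22.0])]
boat [(0.77, [293.0, 247.0, 98.0, 62.0])]
boat_grip [(0.7, [291.0, 249.0, 93.0, 59.0])]
block_a [(0.79, [342.0, 236.0, 22.0, 18.0]), (0.78, [307.0, 220.0, 17.0, 18.0]), (0.78, [288.0, 201.0, 17.0, 22.0]), (0.73, [252.0, 282.0, 23.0, 19.0]), (0.61, [208.0, 240.0, 20.0, 17.0]), (0.49, [319.0, 194.0, 16.0, 16.0]), (0.46, [247.0, 179.0, 16.0, 16.0])]
jar [(0.92, [290.0, 174.0, 19.0, 32.0])]
cone [(0.88, [346.0, 201.0, 21.0, 36.0])]
side {'fx': 387.939, 'fy': 387.939, 'cx': 259.995, 'cy': 198.296, 'extrinsics': [[0.926, -0.378, -0.011, -0.491], [0.338, 0.812, 0.476, -0.385], [-0.17, -0.444, 0.88, -0.818], [0.0, 0.0, 0.0, 1.0]]}
drying_box [(0.69, [179.0, 118.0, 109.0, 153.0])]
lid [(0.57, [184.0, 84.0, 94.0, 86.0])]
boat [(0.56, [261.0, 259.0, 69.0, 97.0]), (0.38, 
[... 470 characters left out ...]
q': array([ 1.07759040e+00,  3.12903953e-01,  1.49771855e+00,  3.14576737e-05,
        1.33100964e+00, -2.23370510e-01]), 'qd': array([-1.74029437e-04,  5.11668599e-04,  1.45495754e-03, -1.69078253e-04,
        1.06666227e-03, -3.55585581e-05]), 'joint_torque': array([-2.92497916e-04, -4.12153673e+01, -2.59885544e+01, -2.47496046e-04,
        6.08983028e-04, -3.19833120e-06]), 'eef_pos': array([0.1399469 , 0.50600775, 0.40468516]), 'ee_rot': array([-2.12307569e-05,  1.34512472e-01,  9.90911900e-01, -1.31286093e-05]), 'ft_force': array([-0.00765754,  1.36139846, -0.48566172]), 'wrist_torque': array([ 0.0080769 , -0.03184271,  0.01406684]), 'gripper_force': 0.0, 'opening': 0.08554127009663659}
```

View pics/s1.png

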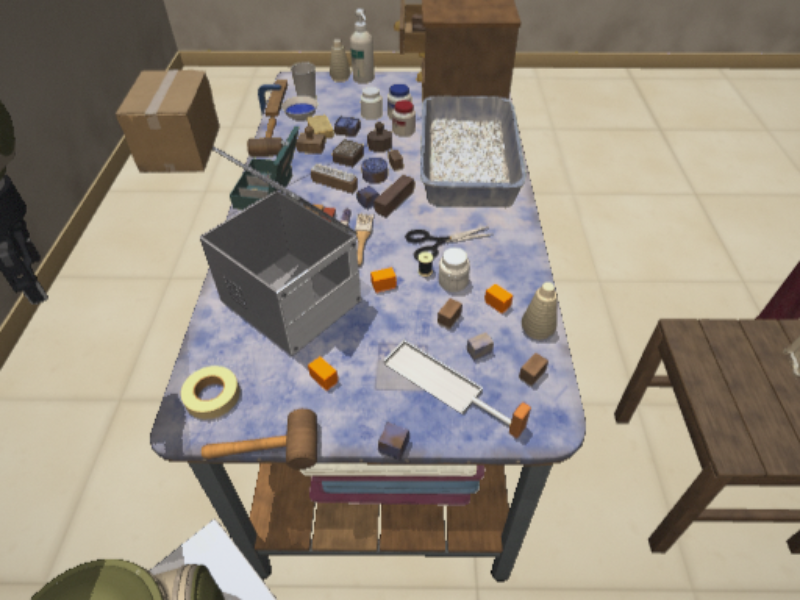

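View pics/d1.png

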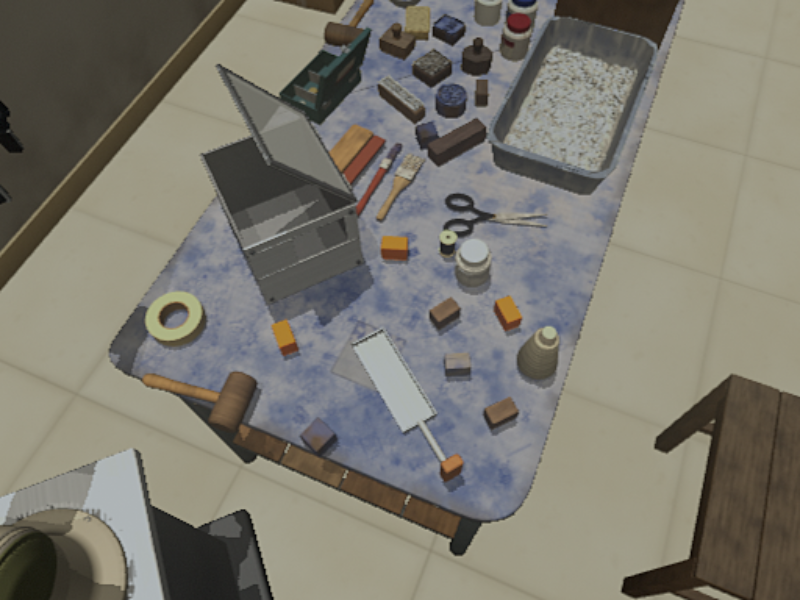

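The scene view (800 px wide) shows the box at (285,270) with its lid raised, and the boat at (435,375) with its grip at (520,418).

Things that could be taken for a block:
- **Brown:** (450,312) and (534,368).
- **Grey stained:** (480,346).
- **Blue stained:** (393,440).
- **Orange look-alikes:** (384,280), (498,297) and (322,373).

By the description I take the four dark or stained ones and leave the orange ones. A close crop will check this.

```bash
cat >> h.py <<'E'
from scipy.spatial.transform import Rotation as R
def project(P,p):
    P=np.atleast_2d(P);E=np.array(p["extrinsics"]);c=P@E[:3,:3].T+E[:3,3]
    return np.c_[p["fx"]*c[:,0]/-c[:,2]+p["cx"], p["fy"]*-c[:,1]/-c[:,2]+p["cy"]]
def unproj(uv,z,p):
    E=np.array(p["extrinsics"]);Rm=E[:3,:3];o=-Rm.T@E[:3,3]
    d=Rm.T@np.array([(uv[0]-p["cx"])/p["fx"],-(uv[1]-p["cy"])/p["fy"],-1.]);return o+d*(z-o[2])/d[2]
E
python3 - <<'E'
from h import *
a=cv2.imread("pics/s1.png");b=cv2.imread("pics/d1.png")
a=viewer.camera("scene");b=viewer.camera("side")
f=lambda im,x,y,w,h,s:cv2.resize(im[y:y+h,x:x+w],None,fx=s,fy=s,interpolation=cv2.INTER_CUBIC)
top=np.hstack([f(a,120,85,120,145,4)[:580,:400],f(b,120,30,120,145,4)[:580,:400]])
top=np.hstack([f(a,125,90,115,140,3.45)[:480,:395],f(b,125,35,115,165,3.45)[:480,:395]])
cv2.imwrite("pics/box.png",top)
cv2.imwrite("pics/blk.png",f(a,190,160,170,135,4.4))
P={c:viewer.camera_params(c) for c in("scene","side","wrist")}
print(np.round(np.linalg.inv(P["wrist"]["extrinsics"]),3),P["wrist"]["fx"])
for n,c,u,v in[("boxfront","scene",292,350),("boxR","scene",357,298),("boxfront","side",272,300),("boxR","side",360,262),("grip","scene",518,432),("tray","scene",433,375),("jar","scene",454,285),("cone","scene",540,335)]:
    print(n,np.round(unproj((u/1.5625,v/1.5625),0,P[c]),3))
for n,u,v in[("b1",450,312),("b2",480,345),("b3",534,368),("b4",393,440),("o1",384,280),("o2",498,297),("o3",322,373)]:
    print(n,np.round(unproj((u/1.5625,v/1.5625),.02,P["scene"]),3))
E
```

```text
[[ 0.266 -0.917 -0.298  0.064]
 [ 0.964  0.254  0.082  0.527]
 [ 0.001 -0.309  0.951  0.375]
 [ 0.     0.     0.     1.   ]] 280.8757707520093
boxfront [ 0.412  0.325 -0.   ]
boxR [0.58  0.339 0.   ]
boxfront [0.415 0.322 0.   ]
boxR [0.579 0.336 0.   ]
grip [ 0.571 -0.065  0.   ]
tray [0.554 0.108 0.   ]
jar [0.742 0.23  0.   ]
cone [0.76  0.031 0.   ]
b1 [0.67  0.175 0.02 ]
b2 [0.65  0.085 0.02 ]
b3 [ 0.678 -0.013  0.02 ]
b4 [0.41  0.057 0.02 ]
o1 [0.639 0.324 0.02 ]
o2 [0.764 0.137 0.02 ]
o3 [0.411 0.234 0.02 ]
```

View pics/box.png

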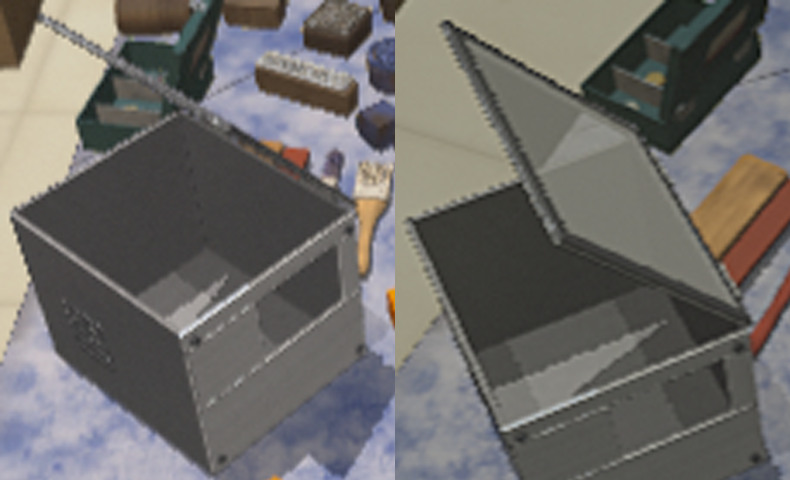

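View pics/blk.png

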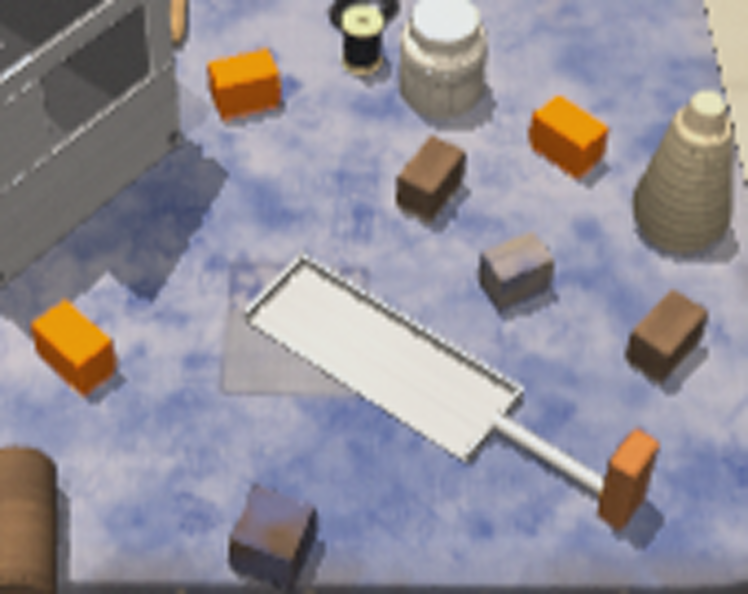

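The crop shows four dark blocks: (431,178), (516,272), (667,335), and the squarer blue one at (272,532). The orange ones are at (245,82), (568,135) and (74,345). I'll fit the box pose and lid angle from the corners read off the box crop.

```bash
cat > fit.py <<'E'
from h import *
from scipy.optimize import least_squares
P={c:viewer.camera_params(c) for c in("scene","side")}
o={"scene":(125,90),"side":(125,35)};s=3.45
pts=[("scene",180,338,-90,-105,165),("scene",14,213,-90,105,165),("scene",185,112,90,105,165),("scene",352,212,90,-105,165),("scene",213,473,-90,-105,0),("scene",362,352,90,-105,0),("scene",58,358,-90,105,0),
("side",107,430,-90,-105,165),("side",353,322,90,-105,165),("side",15,222,-90,105,165)]
lid=[("side",52,25,105),("side",165,240,-105),("scene",40,15,105)]
def w(b,p): return R.from_euler("z",b[2]).apply(np.array(p)/1000)+[b[0],b[1],0]
def res(b,full=False):
    r=[]
    for c,u,v,*p in pts: r.append(project(w(b,p),P[c])[0]-(np.array([u,v])+.5)/s+.5-o[c])
    for c,u,v,y in lid:
        t=b[3];r.append(project(w(b,[90-180*np.cos(t)+3*np.sin(t),y,165.5+180*np.sin(t)+3*np.cos(t)]),P[c])[0]-(np.array([u,v])+.5)/s+.5-o[c])
    return np.array(r) if full else np.ravel(r)
f=least_squares(res,[.49,.43,.08,1.],loss="soft_l1");b=f.x
print(b);print(np.round(res(b,1),1).tolist())
np.save("box.npy",b)
E
python3 fit.py
```

```text
[0.48571246 0.42714278 0.08042093 0.91715605]
[[0.4, -0.6], [-1.7, -0.8], [-0.6, -1.5], [1.3, -0.2], [0.5, 0.7], [1.9, 0.1], [-0.3, -2.0], [-0.0, 0.9], [0.7, 3.2], [-1.5, -0.9], [-1.0, -1.3], [-0.2, 0.8], [-0.1, -0.8]]
```

```bash
cat >> h.py <<'E'
def down(yaw): # tool down, tool y along world direction yaw+90deg (yaw 0 -> tool y = +Y, tool x = -X)
    return (R.from_euler("z",yaw)*R.from_quat([0,1,0,0]))
def q4(r): 
    q=r.as_quat(); return np.r_[q[3],q[:3]]
def boxw(p,b=None):
    b=np.load("box.npy") if b is None else b
    return R.from_euler("z",b[2]).apply(np.array(p,float))+[b[0],b[1],0]
E
cat > lid.py <<'E'
from h import *
b=np.load("box.npy");yaw=b[2];Q=q4(down(yaw))
def tcp(t,gap=0):
    r=.155;x=.09-r*np.cos(t)+(.006+gap)*np.sin(t);z=.1655+r*np.sin(t)+(.006+gap)*np.cos(t)
    return boxw([x+.011*min(1,t/.1),-.02,z+.173])
t0=b[3]
st=tcp(t0+.1);hi=st.copy();hi[2]=.173+.345
print(hi,env.inverse_kinematics(hi,Q),env.inverse_kinematics(tcp(0),Q))
env.set_gripper(0.0,30)
p=readout.observe()["eef_pos"];env.move_straight([p[0],p[1],hi[2]],feed=.25)
env.movep(hi,Q)
hit=env.move_straight(tcp(t0+.06),feed=.08,stop_force=2.5);print("hit",hit,readout.observe()["eef_pos"]-[0,0,.173],readout.observe()["ft_force"])
for t in np.arange(t0,-0.001,-.1):
    env.move_straight(tcp(t),feed=.08,stop_force=12)
    print(round(t,2),np.round(readout.observe()["ft_force"],1))
p=tcp(0);p[2]-=.012
print(env.move_straight(p,feed=.03,stop_force=8),np.round(readout.observe()["ft_force"],1),readout.observe()["eef_pos"][2]-.173)
p=readout.observe()["eef_pos"];env.move_straight(p+[0,0,.15],feed=.2)
print(readout.observe()["time"])
im=viewer.camera("side");cv2.imwrite("pics/lid.png",im[:300,50:450])
E
python3 lid.py
```

```text
[0.5118463  0.40918418 0.518     ] [ 4.95970915e-01  5.98016725e-01  7.85051944e-01 -4.44089210e-16
  1.75852398e+00 -1.15524634e+00] [ 5.59724835e-01  4.89831011e-01  1.40132256e+00 -4.44089210e-16
  1.25043908e+00 -1.09149242e+00]
hit False [0.50636361 0.40887494 0.29808008] [-0.42958514  1.05315941 -0.51751752]
0.92 [ 0.8 -0.5  0.1]
0.82 [ 0.9  0.6 -0.7]
0.72 [ 0.4 -0.1  0.4]
0.62 [ 0.1 -0.1  0.5]
0.52 [ 0.   0.4 -0.1]
0.42 [-0.2  0.3 -0.4]
0.32 [-0.2 -0.4 -0.1]
0.22 [-0.3 -0.6  0.4]
0.12 [-0.7 -0.8  0.5]
0.02 [-0.2  1.  -0.3]
True [-1.8 -1.1  6.6] 0.17190931976697382
9.0167
```

View pics/lid.png

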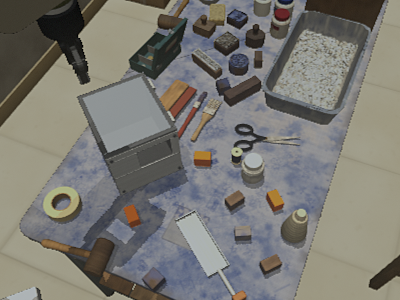

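The lid lies flat on the box: the tip stopped at z 0.172 against the nominal 0.1715 for a closed lid. Next is a wrist view of the boat and blocks, with poses fitted to the network masks.

```bash
cat >> h.py <<'E'
from scipy.optimize import minimize
def cub(x0,x1,y0,y1,z0,z1): return np.array([[x,y,z] for x in(x0,x1) for y in(y0,y1) for z in(z0,z1)])
SZ={"a":(.046,.028),"b":(.040,.027),"c":(.040,.040)}
def blockparts(k): w,d=SZ[k];return [cub(-w/2,w/2,-d/2,d/2,0,.034)]
BOAT=[cub(-.03,-.027,-.085,.085,0,.003),cub(-.03,.029,-.085,.085,0,.003),cub(.026,.029,-.085,.085,0,.012),cub(-.03,.029,.082,.085,0,.012),cub(-.03,.029,-.085,-.082,0,.012),cub(-.005,.005,-.165,-.085,.005,.015),cub(-.015,.015,-.179,-.161,0,.062)]
BOX=[cub(-.09,.09,-.105,.105,0,.1715)]
S=4
def render(parts,b,p,win):
    x,y,w,h=win;m=np.zeros((h*S,w*S),np.uint8)
    for P in parts:
        W=R.from_euler("z",b[2]).apply(P)+[b[0],b[1],b[3] if len(b)>3 else 0]
        uv=(project(W,p)+.5-[x,y])*S
        cv2.fillConvexPoly(m,cv2.convexHull(np.round(uv).astype(np.int32)),1)
    return m>0
def fitmask(parts,b0,views):  # views: list of (mask,params)
    V=[]
    for m,p in views:
        ys,xs=np.where(m);x,y=xs.min()-12,ys.min()-12;w,h=xs.max()-x+13,ys.max()-y+13
        M=np.float32([[1,0,-x],[0,1,-y]]);c=cv2.warpAffine(m.astype(np.uint8)*255,M,(int(w),int(h)))
        V.append((cv2.resize(c,None,fx=S,fy=S,interpolation=cv2.INTER_LINEAR)>127,p,(x,y,w,h)))
    def cost(b):
        t=0
        for m,p,win in V:
            r=render(parts,b,p,win);t-=(r&m).sum()/max(1,(r|m).sum())
        return t/len(V)
    b0=np.array(b0,float);s=np.vstack([b0]+[b0+d for d in np.diag([.008,.008,.25])])
    f=minimize(cost,b0,method="Nelder-Mead",options=dict(initial_simplex=s,xatol=2e-4,fatol=1e-4));return f.x,-f.fun
E
cat > look.py <<'E'
from h import *
import sys
def blocks(p,img,dets,known=None):
    out=[]
    for d in dets:
        m=d["region"]
        if d["p"]<.3 or m.sum()<40: continue
        hsv=cv2.cvtColor(img,cv2.COLOR_BGR2HSV)[m];sat=np.median(hsv[:,1]);val=np.median(hsv[:,2])
        u,v=d["extent"][:2];g=unproj((u,v),.017,p)
        if sat>190 and val>120 or abs(g[1])>.45 or g[0]>.85 or g[0]<.25: continue
        best=max((fitmask(blockparts(k),[g[0],g[1],y],[(m,p)])+(k,) for k in SZ for y in(0,.5,1.,1.5)),key=lambda r:r[1])
        al={k:round(max(fitmask(blockparts(k),[g[0],g[1],y],[(m,p)])[1] for y in(best[0][2],best[0][2]+1.57)),3) for k in SZ}
        out.append((best[2],best[0],best[1],al,(round(u),round(v)),(sat,val),round(d["p"],2)))
    return out
if __name__=="__main__":
    env.movep([.48,.09,.50],q4(down(0)))
    env.set_gripper(.085)
    env.pause(.2)
    p=viewer.camera_params("wrist");im=viewer.camera("wrist");cv2.imwrite("pics/w1.png",cv2.resize(im,(800,600)))
    B=blocks(p,im,models.outline_of("wrist","block_a"))
    for r in B: print(r[0],np.round(r[1],4),round(r[2],3),*r[3:])
    d=models.outline_of("wrist","boat");print([(round(e["p"],2),e["extent"]) for e in d])
    b,s=fitmask(BOAT,[.554,.108,.09],[(d[0]["region"],p)]);print("boat",b,s);np.save("boat.npy",b)
    d=models.outline_of("wrist","drying_box");print([(round(e["p"],2),e["extent"]) for e in d])
    V=[(e["region"],p) for e in d[:1]]
    for c in("scene","side"):
        viewer.camera(c);d=models.outline_of(c,"drying_box");V.append((d[0]["region"],viewer.camera_params(c)))
    b0=np.load("box.npy")[:3]
    for vs in ([V[0]],[V[1]],[V[2]],V): print("box",fitmask(BOX,b0,vs))
    print(readout.observe()["time"])
E
python3 look.py
```

```text
b [ 0.6509  0.0864 -0.259 ] 0.866 {'a': np.float64(0.772), 'b': np.float64(0.865), 'c': np.float64(0.642)} (257, 246) (np.float64(28.0), np.float64(121.0)) 0.85
c [0.4152 0.0599 0.4037] 0.798 {'a': np.float64(0.69), 'b': np.float64(0.734), 'c': np.float64(0.796)} (237, 109) (np.float64(51.0), np.float64(91.0)) 0.84
b [ 0.6797 -0.0111  0.0825] 0.921 {'a': np.float64(0.895), 'b': np.float64(0.921), 'c': np.float64(0.745)} (201, 260) (np.float64(106.0), np.float64(100.0)) 0.8
b [0.6712 0.1774 0.2492] 0.905 {'a': np.float64(0.805), 'b': np.float64(0.903), 'c': np.float64(0.621)} (304, 254) (np.float64(107.0), np.float64(101.0)) 0.76
[(0.83, [237.7, 195.0, 164.3, 54.4])]
boat [0.55268375 0.10867898 0.12911868] 0.9525592653235566
[(0.62, [450.8, 177.2, 122.4, 170.7])]
box (array([0.48617225, 0.42834731, 0.08520407]), np.float64(0.8865204975557814))
box (array([0.48474412, 0.42806411, 0.08988815]), np.float64(0.9845550338362783))
box (array([0.48556696, 0.42825038, 0.05746887]), np.float64(0.23900960080848913))
box (array([0.48529267, 0.4282388 , 0.08159965]), np.float64(0.7011936733391321))
11.6583
```

View pics/w1.png

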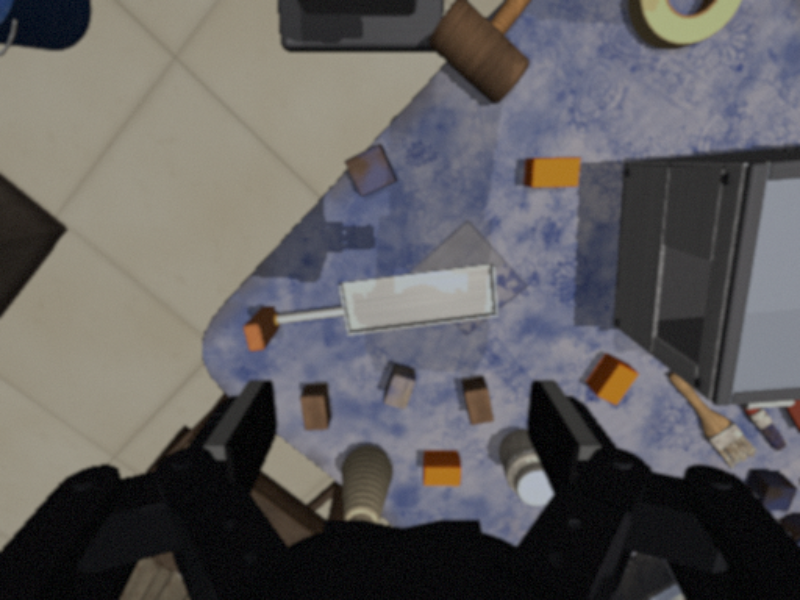

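Four dark blocks are confirmed in the wrist view at (398,385), (478,398), (315,407) and (370,170). The orange ones and the bystanders are clear of my paths, and the three box fits agree to 2 mm. I'll load three blocks, re-measuring each one from a hover.

```bash
python3 -c "
import numpy as np;np.save('box.npy',[.4853,.4280,.086,0])"
cat > pick.py <<'E'
from h import *
from look import blocks
def pick(xy):
    xy=np.array(xy);env.movep([*xy,.32],q4(down(0)))
    env.set_gripper(.062);env.pause(.1)
    for k in range(2):
        p=viewer.camera_params("wrist");im=viewer.camera("wrist")
        B=[r for r in blocks(p,im,models.outline_of("wrist","block_a")) if np.hypot(*(r[1][:2]-xy))<(.04 if k==0 else .12)]
        if B: break
    assert B,"none"
    r=min(B,key=lambda r:np.hypot(*(r[1][:2]-xy)));x,y,a=r[1]
    a=(a+np.pi/2)%np.pi-np.pi/2
    if r[0]=="c": a=(a+np.pi/4)%(np.pi/2)-np.pi/4
    print("block",r[0],np.round([x,y,a],3),round(r[2],3),r[3],r[5])
    Q=q4(down(a));env.movep([x,y,.25],Q)
    env.move_straight([x,y,.186],feed=.15,stop_force=10)
    env.set_gripper(0.0,30);o=readout.observe();print("opening",round(o["opening"],4),round(o["gripper_force"],1))
    assert o["opening"]>.02
    env.move_straight([x,y,.30],feed=.2);return a
def place(by,bx=-.002):
    b=np.load("boat.npy");w=R.from_euler("z",b[2]).apply([bx,by,0])[:2]+b[:2];Q=q4(down(b[2]))
    env.movep([*w,.30],Q);env.move_straight([*w,.2],feed=.2);env.move_straight([*w,.1895],feed=.05,stop_force=6)
    w0=readout.observe()["opening"];env.set_gripper(w0+.012);env.move_straight([*w,.29],feed=.2)
if __name__=="__main__":
    for xy,by in [((.671,.177),.054),((.651,.086),0),((.680,-.011),-.054)]:
        pick(xy);place(by)
    env.movep([.46,.09,.45],q4(down(0)));im=viewer.camera("wrist");cv2.imwrite("pics/w2.png",cv2.resize(im,(800,600)))
    print(readout.observe()["time"])
E
python3 pick.py
```

```text
block b [0.671 0.178 0.218] 0.929 {'a': np.float64(0.902), 'b': np.float64(0.928), 'c': np.float64(0.659)} (np.float64(104.0), np.float64(73.0))
opening 0.0273 31.4
block b [ 0.651  0.087 -0.294] 0.913 {'a': np.float64(0.795), 'b': np.float64(0.912), 'c': np.float64(0.64)} (np.float64(26.0), np.float64(83.0))
opening 0.0266 30.0
block a [ 0.679 -0.011  0.048] 0.928 {'a': np.float64(0.927), 'b': np.float64(0.925), 'c': np.float64(0.676)} (np.float64(105.0), np.float64(74.0))
opening 0.0269 31.3
30.0917
```

View pics/w2.png

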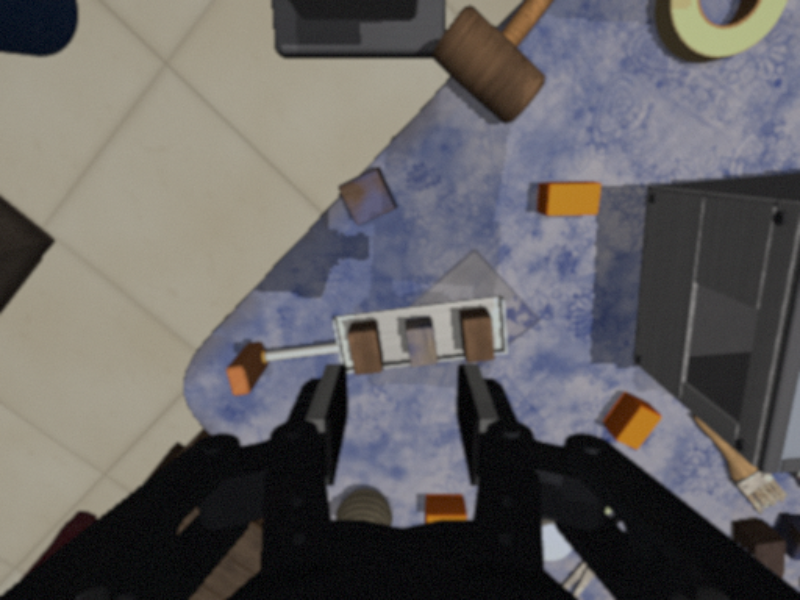

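The three blocks sit in the tray at (364,345), (422,342) and (477,333). Next I'll locate the grip closely, pinch it, lift the boat, move it level to in front of the slot, and check.

```bash
cat > boat.py <<'E'
from h import *
GRIP=[cub(-.015,.015,-.179,-.161,0,.062)]
def gripfit():
    b=np.load("boat.npy");Q=q4(down(b[2]));off=lambda b:R.from_euler("z",b[2]).apply([0,-.17,0])[:2]+b[:2]
    env.movep([*off(b),.36],Q);env.set_gripper(.06);env.pause(.1)
    p=viewer.camera_params("wrist");im=viewer.camera("wrist");h=cv2.cvtColor(im,cv2.COLOR_BGR2HSV)
    m=((h[...,1]>120)&(h[...,0]<16)).astype(np.uint8)
    n,lab,st,ce=cv2.connectedComponentsWithStats(m);g=project([*off(b),.03],p)[0]
    k=min((i for i in range(1,n) if st[i,4]>60),key=lambda i:np.hypot(*(ce[i]-g)))
    f,s=fitmask(GRIP,b,[(lab==k,p)]);print("grip pred",np.round(off(b),4),"fit",np.round(off(f),4),f[2],round(s,3),st[k])
    cv2.imwrite("pics/grip%d.png"%int(readout.observe()["time"]),im)
    return off(f),s
def grasp(g):
    b=np.load("boat.npy");Q=q4(down(b[2]))
    env.move_straight([*g,.27],attitude=Q,feed=.2);env.move_straight([*g,.200],feed=.1,stop_force=10)
    env.set_gripper(0.0,110);o=readout.observe();print("opening",o["opening"],o["eef_pos"])
    c=np.array(g)-R.from_euler("z",b[2]).apply([0,-.17,0])[:2];np.save("boat.npy",[*c,b[2]])
def pose(bx,by,bz,phi=0):
    """TCP pose for boat at box-frame (bx,by,bz of the rod axis-10mm) tipped phi about rod axis"""
    B=np.load("box.npy");Ry=R.from_euler("z",B[2])
    tilt=R.from_euler("y",-phi)
    v=tilt.apply([0,-.17,.190])+[bx,by,bz+.010]
    return boxw(v),q4(Ry*tilt*R.from_quat([0,1,0,0]))
def go(*a,feed=.1,stop=None):
    P,Q=pose(*a);return env.move_straight(P,attitude=Q,feed=feed,stop_force=stop)
def overlay(c,b,fn):
    im=viewer.camera(c);p=viewer.camera_params(c);im=cv2.resize(im,None,fx=2,fy=2)
    for P in BOAT[1:2]+BOAT[6:]:
        W=R.from_euler("z",b[2]).apply(P)+[b[0],b[1],b[3]];uv=np.round((project(W,p)+.5)*2).astype(np.int32)
        cv2.polylines(im,[cv2.convexHull(uv)],True,(0,255,0),1)
    return im
if __name__=="__main__":
    for a in [(.025,-.225,.0945),(.025,-.003,.0945),(.025,-.003,.0945,.8),(.025,-.003,.0945,.4)]: print(a,env.inverse_kinematics(*pose(*a)))
    g,s=gripfit()
E
python3 boat.py
```

```text
(0.025, -0.225, 0.0945) [-1.47727129e-01  4.66574614e-01  1.58045395e+00 -4.44089210e-16
  1.09456409e+00 -1.80452346e+00]
(0.025, -0.003, 0.0945) [ 2.56229844e-01  5.45238911e-01  1.45267679e+00 -4.44089210e-16
  1.14367696e+00 -1.40056648e+00]
(0.025, -0.003, 0.0945, 0.8) None
(0.025, -0.003, 0.0945, 0.4) [ 0.29428576  0.38479767  1.77473068 -0.14423265  0.59467614 -1.25880154]
grip pred [ 0.5746 -0.0599] fit [ 0.573  -0.0601] 0.11101333602949681 0.739 [249 159  17  37 541]
```

```bash
python3 - <<'E'
from boat import *
for phi in (-.5,-.4,-.3,-.2,.45,.5,.55,.6,.65,.7):
    print(phi,[None if q is None else np.round(q,2).tolist() for q in (env.inverse_kinematics(*pose(.025,y,.0945,phi)) for y in(-.325,-.225,-.003))])
im=cv2.imread([__import__('glob').glob("pics/grip*.png")][0][0]);cv2.imwrite("pics/gz.png",cv2.resize(im[90:330,120:400],None,fx=2.5,fy=2.5))
E
```

```text
-0.5 [[-0.25, 0.79, 1.11, -0.16, 1.71, -1.89], [-0.1, 0.77, 1.15, -0.09, 1.71, -1.75], [0.22, 0.84, 1.01, 0.07, 1.78, -1.43]]
-0.4 [[-0.26, 0.72, 1.2, -0.13, 1.59, -1.89], [-0.11, 0.71, 1.24, -0.08, 1.59, -1.75], [0.23, 0.78, 1.1, 0.06, 1.66, -1.43]]
-0.3 [[-0.27, 0.66, 1.29, -0.1, 1.47, -1.9], [-0.12, 0.64, 1.32, -0.06, 1.47, -1.76], [0.24, 0.72, 1.19, 0.04, 1.53, -1.43]]
-0.2 [[-0.29, 0.6, 1.37, -0.07, 1.35, -1.92], [-0.13, 0.58, 1.41, -0.04, 1.35, -1.77], [0.24, 0.66, 1.28, 0.03, 1.4, -1.42]]
0.45 [[-0.43, 0.3, 1.91, 0.41, 0.57, -2.4], [-0.21, 0.28, 1.95, 0.27, 0.5, -2.08], [0.3, 0.37, 1.81, -0.19, 0.52, -1.22]]
0.5 [[-0.45, 0.29, 1.95, 0.52, 0.52, -2.51], [-0.22, 0.27, 1.99, 0.36, 0.43, -2.17], [0.31, 0.36, 1.85, -0.24, 0.45, -1.16]]
0.55 [[-0.46, 0.28, 1.99, 0.64, 0.47, -2.64], [-0.23, 0.26, 2.03, 0.47, 0.37, -2.29], [0.31, 0.35, 1.88, -0.32, 0.38, -1.08]]
0.6 [[-0.48, 0.28, 2.02, 0.8, 0.44, -2.8], [-0.24, 0.25, 2.07, 0.64, 0.31, -2.46], [0.32, 0.35, 1.92, -0.43, 0.31, -0.97]]
0.65 [None, [-0.25, 0.24, 2.1, 0.87, 0.26, -2.7], [0.32, 0.35, 1.95, -0.61, 0.25, -0.79]]
0.7 [None, None, [0.33, 0.35, 1.98, -0.89, 0.2, -0.5]]
```

View pics/gz.png

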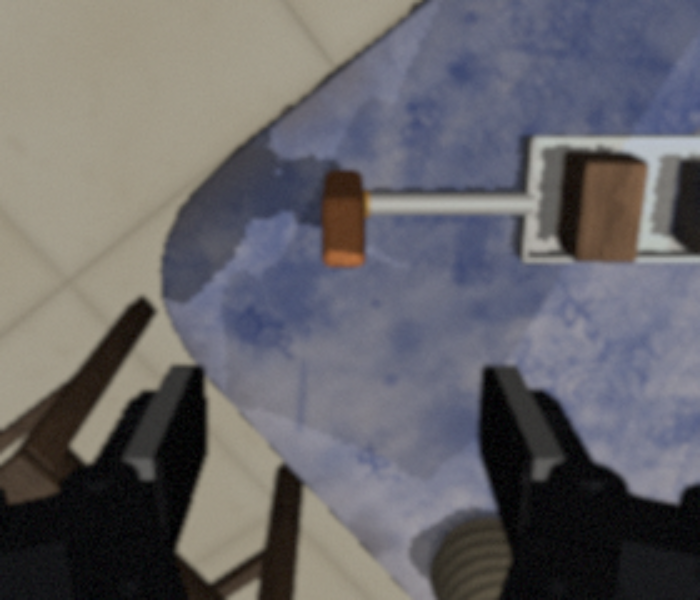

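```bash
python3 - <<'E'
s=open('boat.py').read()
i=s.index("def grasp(g)");j=s.index("def go(")
s=s[:i]+'''D=.4  # tool leans back by D about the boat's y while the boat is level
TL=lambda a:R.from_euler("y",-a)
def tool(Rb,org,phi=0):
    """TCP pose; Rb yaw rotation, org = rod axis point under tray middle (world), boat tipped by phi"""
    v=TL(phi).apply([0,-.17,.035])+TL(phi-D).apply([0,0,.155])
    return Rb.apply(v)+org,q4(Rb*TL(phi-D)*R.from_quat([0,1,0,0]))
def grasp(g):
    b=np.load("boat.npy");Rb=R.from_euler("z",b[2]);c=np.array(g)-Rb.apply([0,-.17,0])[:2];np.save("boat.npy",[*c,b[2]])
    P,Q=tool(Rb,[*c,.010]);back=Rb.apply(TL(-D).apply([0,0,.08]))
    env.movep(P+back,Q);env.move_straight(P,feed=.1,stop_force=10)
    env.set_gripper(0.0,110);o=readout.observe();print("opening",o["opening"],o["eef_pos"]-P)
def pose(bx,by,bz,phi=0): return tool(R.from_euler("z",np.load("box.npy")[2]),boxw([bx,by,bz+.010]),phi)
'''+s[j:]
s=s[:s.index("if __name__")]
open('boat.py','w').write(s)
E
cat > t1.py <<'E'
from boat import *
for a in [(.025,-.225,.0945),(.025,-.003,.0945),(.025,-.003,.0945,.4),(.025,-.003,.0945,.8)]: print(np.round(env.inverse_kinematics(*pose(*a)),2))
grasp([.574,-.060])
p=readout.observe()["eef_pos"];f0=readout.observe()["ft_force"]
env.move_straight(p+[0,0,.0945],feed=.08);print("load",readout.observe()["ft_force"]-f0)
go(.025,-.24,.0945,feed=.1);env.pause(.3)
B=np.load("box.npy");b=[*boxw([.025,-.24,0])[:2],B[2],.0945]
A=overlay("scene",b,"")[340:560,380:780];C=overlay("side",b,"")[260:580,380:780]
cv2.imwrite("pics/pre.png",np.vstack([A,C]));print(readout.observe()["time"],readout.observe()["opening"])
E
python3 t1.py
```

```text
[-0.11  0.67  1.29 -0.08  1.58 -1.76]
[ 0.23  0.75  1.15  0.06  1.64 -1.43]
[ 0.26  0.52  1.5  -0.    1.12 -1.4 ]
[ 0.3   0.38  1.81 -0.15  0.57 -1.24]
opening 0.016814882905013172 [1.90022616e-04 1.89679206e-05 5.03729820e-04]
load [-0.7958233  -0.26149053 -6.11524124]
36.1 0.016555014979364194
```

View pics/pre.png

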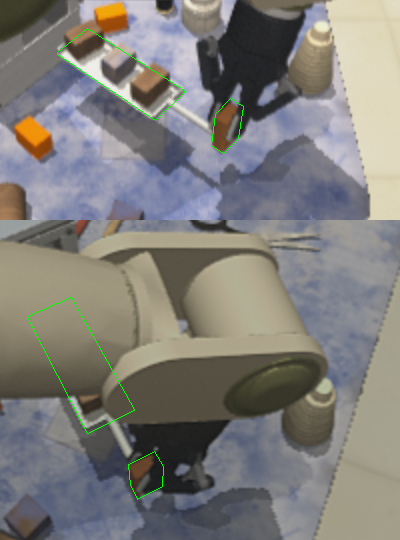

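The overlay matches the lifted boat (scene crop: tray at (120,72), grip at (228,126)), and the blocks are still aboard. I'll bring the tray tip right up to the slot and take one zoomed check.

```bash
cat > t2.py <<'E'
from boat import *
go(.025,-.20,.0945,feed=.1);env.pause(.3)
B=np.load("box.npy");b=[*boxw([.025,-.20,0])[:2],B[2],.0945];p=viewer.camera_params("scene")
im=cv2.resize(viewer.camera("scene")[140:290,160:360],None,fx=4,fy=4,interpolation=cv2.INTER_CUBIC)
f=lambda W:np.round((project(W,p)+.5-[160,140])*4).astype(np.int32)
Rz=R.from_euler("z",b[2])
bo=lambda P:f(Rz.apply(np.array(P))+[b[0],b[1],b[3]])
cv2.polylines(im,[bo([(-.03,-.085,0),(-.03,.085,0),(.029,.085,0),(.029,-.085,0)])],True,(0,255,0),1)
cv2.polylines(im,[bo([(.029,-.085,.012),(.029,.085,.012),(-.03,.085,.012)])],False,(0,255,0),1)
bx=lambda P:f(np.array([boxw(q) for q in P]))
cv2.polylines(im,[bx([(-.019,-.105,.08),(.069,-.105,.08),(.069,-.105,.146),(-.019,-.105,.146)])],True,(0,0,255),1)
cv2.polylines(im,[bx([(-.09,-.105,0),(.09,-.105,0),(.09,-.105,.165),(-.09,-.105,.165)])],True,(255,0,255),1)
cv2.imwrite("pics/pre2.png",im)
E
python3 t2.py
```

```text
(no output)
```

View pics/pre2.png

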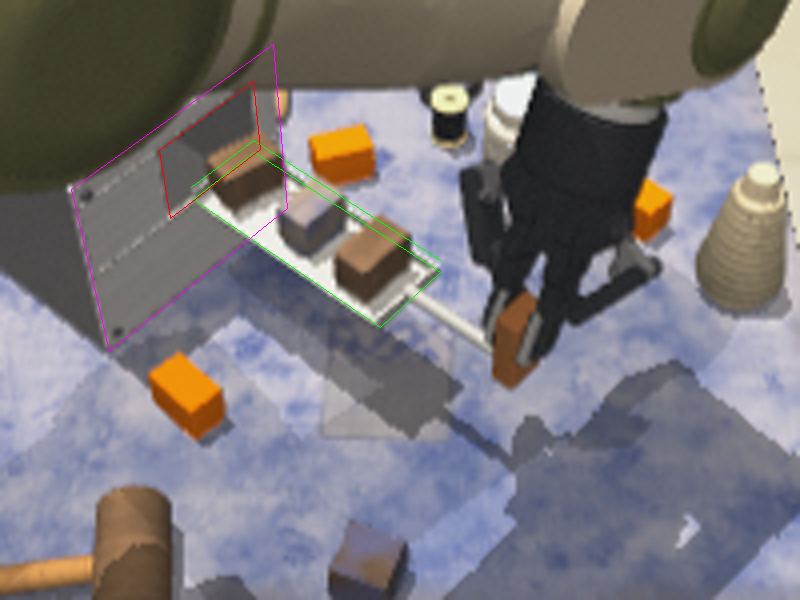

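The slot and boat overlays agree with the picture to within about 3 mm, against a clearance of 14 mm. I'll insert, tip, return to level and draw the boat out.

```bash
cat > t3.py <<'E'
from boat import *
def cycle():
    go(.025,-.003,.0945,feed=.08);env.pause(.4)
    f0=readout.observe()["ft_force"]
    N=9;T=.72
    for k in range(1,N+1): go(.025,-.003,.0945,T*k/N,feed=.12)
    env.pause(1.0)
    for k in range(N-1,-1,-1): go(.025,-.003,.0945,T*k/N,feed=.15)
    env.pause(.4);print("unloaded",readout.observe()["ft_force"]-f0)
    go(.025,-.22,.0945,feed=.1)
if __name__=="__main__":
    cycle();print(readout.observe()["time"],readout.observe()["opening"])
    im=cv2.resize(viewer.camera("scene")[80:290,110:360],None,fx=3,fy=2.8,interpolation=cv2.INTER_CUBIC);cv2.imwrite("pics/post.png",im)
E
python3 t3.py
```

```text
unloaded [-1.61820872  1.57633419  1.20747591]
48.45 0.016646347916188867
```

View pics/post.png

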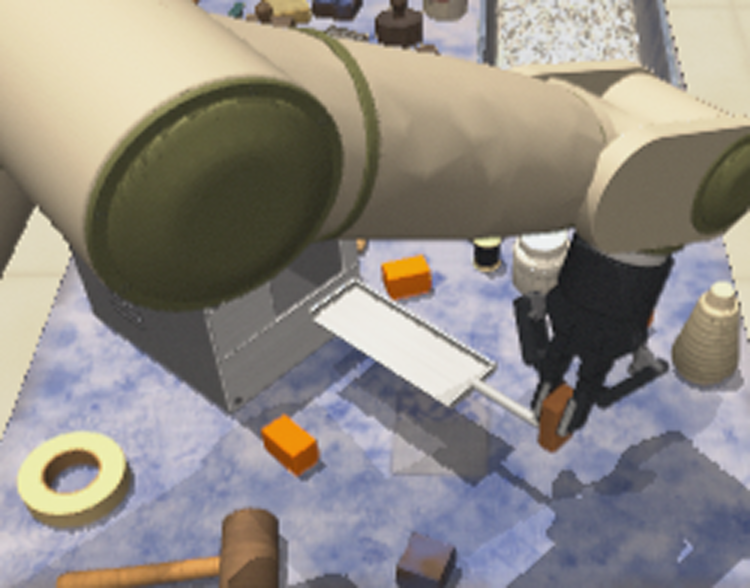

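The boat came out empty (tray at (405,340)), so three blocks are in. I'll set it down, load the blue block at (425,558), and go again.

```bash
cat > t4.py <<'E'
from boat import *
from pick import pick,place
def setdown():
    go(.04,-.325,.0945,feed=.12);go(.04,-.325,.004,feed=.08);print(go(.04,-.325,-.001,feed=.02,stop=5),readout.observe()["eef_pos"][2]-pose(.04,-.325,0)[0][2])
    env.set_gripper(.05);o=readout.observe();B=np.load("box.npy");np.save("boat.npy",[*boxw([.04,-.325,0])[:2],B[2]])
    env.move_straight(o["eef_pos"]+R.from_euler("z",B[2]).apply(TL(-D).apply([0,0,.12])),feed=.15)
if __name__=="__main__":
    setdown()
    g,s=gripfit();np.save("grip.npy",g)
    pick((.415,.060));place(0)
    env.movep([.46,.09,.45],q4(down(0)));im=viewer.camera("wrist");cv2.imwrite("pics/w3.png",cv2.resize(im,(800,600)))
    print(readout.observe()["time"],[(r["p"],r["extent"]) for r in models.look_for("wrist","block_a")])
E
python3 t4.py
```

```text
True 0.0004981145758357619
grip pred [ 0.5677 -0.0617] fit [ 0.5654 -0.0616] 0.0735919741476623 0.744 [249 159  17  37 551]
block c [0.413 0.06  0.416] 0.905 {'a': np.float64(0.763), 'b': np.float64(0.775), 'c': np.float64(0.903)} (np.float64(52.0), np.float64(53.0))
opening 0.0394 30.5
60.0583 [(0.89, [405.7, 268.5, 39.6, 38.6]), (0.86, [286.0, 325.9, 29.4, 19.2]), (0.78, [362.3, 128.7, 41.4, 23.2]), (0.77, [267.4, 220.3, 30.9, 27.4])]
```

View pics/w3.png

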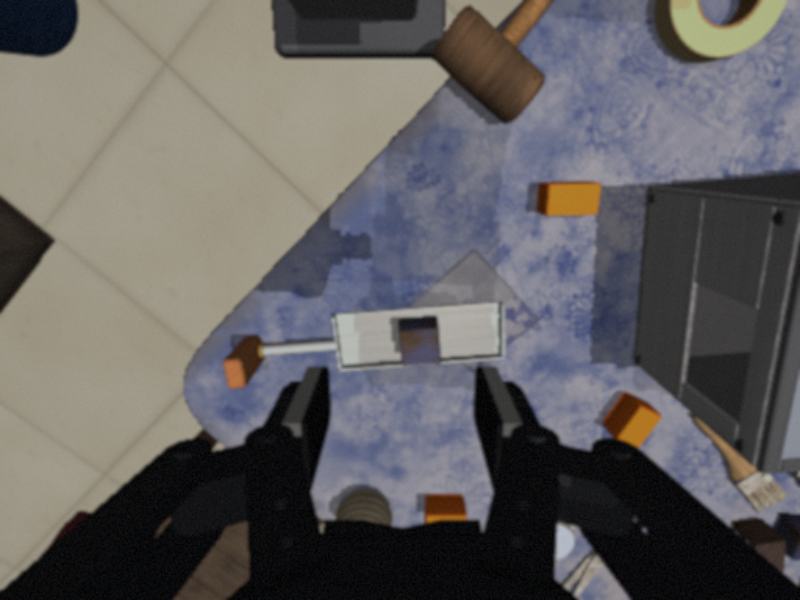

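The blue block sits mid-tray at (420,340). Second trip.

```bash
cat > t5.py <<'E'
from boat import *
from t3 import cycle
from t4 import setdown
env.set_gripper(.06);grasp([.567,-.0617])
p=readout.observe()["eef_pos"];env.move_straight(p+[0,0,.0945],feed=.08)
go(.025,-.22,.0945,feed=.1);env.pause(.3)
cycle();setdown()
env.movep([.40,.0,.45],q4(down(0)));env.pause(.3)
a=viewer.camera("scene");d=[(round(r["p"],2),np.round(r["extent"]).tolist()) for r in models.look_for("scene","block_a")]
print(d,readout.observe()["time"])
cv2.imwrite("pics/end.png",cv2.resize(a[80:290,110:370],None,fx=3,fy=2.8,interpolation=cv2.INTER_CUBIC))
E
python3 t5.py
```

```text
opening 0.016986914378083764 [ 1.97072577e-04 -4.40766107e-05  4.99105422e-04]
unloaded [ 0.94288167 -0.66516957  1.44225289]
True 0.0004908344641815776
[(0.7, [206.0, 238.0, 21.0, 18.0]), (0.52, [319.0, 195.0, 20.0, 16.0])] 82.7417
```

View pics/end.png

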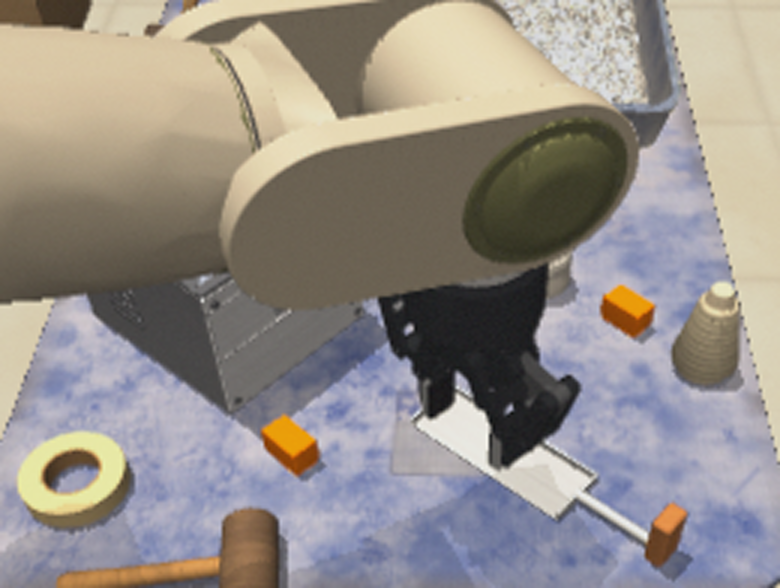

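The boat is flat on the table with its grip at (665,535), but the gripper hides part of the tray. I'll move the arm away for one last check through the clear lid.

```bash
python3 - <<'E'
from h import *
env.movep([.30,-.15,.50],q4(down(0)));env.pause(.3)
a=viewer.camera("scene");b=viewer.camera("side")
f=lambda im,x,y,w,h:cv2.resize(im[y:y+h,x:x+w],(400,560),interpolation=cv2.INTER_CUBIC)
cv2.imwrite("pics/fin.png",np.hstack([f(a,125,90,200,280),f(b,120,30,200,280)]))
print(readout.observe()["time"])
E
```

```text
83.9167
```

View pics/fin.png

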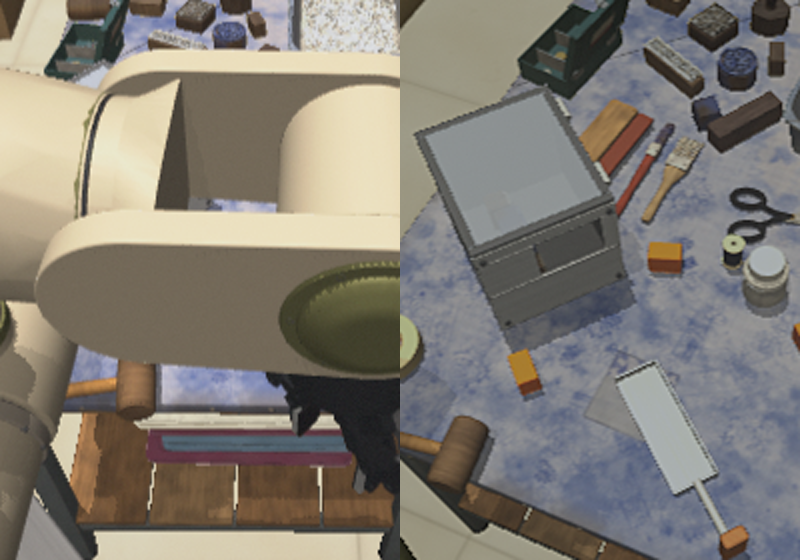

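The side half shows the lid closed (515,165), the empty boat flat on the table (668,430), and no dark block left around it. The jar stands at (767,275), and the cone was upright in the previous picture. Handing in.

```bash
python3 -c "
from h import *
print(env.job_done())"
```

```text
the job is handed in; nothing more can be done
None
```

I closed the lid, tipped all four plain blocks into the box in two trips (three, then one), stood the empty boat flat on the table clear of the box, and handed the job in at about 84 s; no verdict came back, and I could not see the blocks inside through the lid.

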